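# Unclip a ring carrier from the inspection stage

### The arm

A 6-joint arm with a two-finger parallel gripper is mounted at the origin on a cart in front of the work surface, level with it; the furniture and walls round the work are solid. World frame = base frame: x ahead of the robot, y to its left, z up, the work surface at z = 0. Lengths are in mm, angles in rad, forces in N, time in s.
With the tool pointing down it reaches from about 250 to 775 mm from the base axis. Payload 4 kg.
Tool frame: the origin (TCP) lies midway between the tips of the shut fingers; the grasp point (between the pads) lies 19 mm behind it; z points along the fingers, y is the line along which they close (so a half turn about z gives the same grasp; the last joint's range is limited). The gripper opens to 94 mm and grips with 3 to 60 N. Pads are 16 mm wide; open, the fingers measure 119 mm over their backs; the gripper's body (75 mm by 177 mm) begins 78 mm behind the grasp point.
Start: joints at [1.032, 0.087, 1.371, -0, 1.684, -0.103], TCP at [232.188, 498.61, 179.506] pointing down, gripper open.
Joint ranges: [-3.1, 3.1], [-0.76, 2.03], [0.27, 2.55], [-1.08, 4.22], [0.17, 2.65], [-2.57, 2.57]. Speed limits (rad/s): [2.79, 2.79, 3.14, 3.14, 3.14, 3.14].

### API

Orientations are given as [roll, pitch, yaw] about the fixed x, y, z axes, in that order (R = Rz(yaw) Ry(pitch) Rx(roll)).
In Python, from workcell import robot gives the robot as it stands. The module is installed in compiled form; this text tells all that it offers.
- The arm moves only by the tool play_rows, never from a script. Its arguments are lists of equal length, an entry for each row: "grip": the closure in counts, from 0 (fully open) to 255 (shut); "xyz": the shift along the tool's x, y, z in cm, a list of three; "twist": the turn, a rotation vector about the tool's x, y, z in rad, a list of three. In form: {"grip": [grip, ...], "xyz": [[tx, ty, tz], ...], "twist": [[rx, ry, rz], ...]}. A call has 1 to 10 rows; each row is the pose to reach, as a shift and turn from the pose commanded when the call began, along the tool's axes at that moment; what a row does not reach only later rows make up. A row lasts 1/10 s, in which the tool goes at most 50 mm and 8.59 degrees, less where a joint would pass 70% of its speed; a pose out of reach is approached as far as the arm can. A call with a gripper value outside its range is refused whole. The fingers move at their own pace and stop on an object; "grip_force" is the grip in N (left out, the last holds). Time passes only in rows, so rows that repeat a pose let the fingers close. It gives the time, the measured TCP pose, the force, the opening and the grip force at its end, in the units of the state.
- robot.state(): the state, without advancing time (a new reading comes with each control period).
- robot.camera(name): name is "side" or "top"; returns a dict with "frame" (420x560x3 uint8, red, green, blue), "fx", "fy", "cx", "cy" (pixels), "R" (3x3) and "t" (3): a world point X has camera coordinates R X + t. Camera axes: x right, y down, z forward; pixel columns grow to the right and rows downward; lengths in mm; the calibration is good to about 2 mm. A picture is of the moment at which its call begins. There is no depth.
- robot.finish_job(): hands the job in; it is judged then, once.
The state is a dict: "time_s": time; "joint_pos": joint angles; "joint_vel": joint speeds; "joint_torque": joint torques, N m; "tcp_pos": TCP position; "ee_rot": TCP orientation; "wrist_force": force on the tool from outside, world axes, zero at the start; "ft_torque": the same for the moment, N m; "finger_gap": finger opening in mm; "gripper_force": force on a finger pad.
Only numpy, scipy, OpenCV 4.12 (cv2) and the standard library are available. Lean on these libraries where they do the work, as an engineer would, in place of code of your own. Each camera call takes 0.05 s, during which the arm holds its last target. There are 200 camera calls.

### The job

The ring in the carrier with the orange grip has been inspected. Slide that carrier straight forward on the stage, toward the robot, until its rear edge is out from under the overhanging lip, then lift it off and set it down flat inside the shallow green tray, not dropping it, and let go. Leave the carrier with the white grip clipped where it is.

Things in the scene. Friction and masses are not known exactly. Their poses are not given: they have to be found in the camera images.
- orange_carrier_grip (a point): Centre of the upright orange grip: a fin 30 x 12 x 52 mm tall (pinch its 12 mm, along y) on a loose steel plate 90 x 50 x 8 mm, 0.16 kg in all. This point is 34 mm above the plate's underside, 26 mm below the fin's top. x points to the plate's rear edge, 67 mm behind this point (front edge 23 mm ahead); z up. A ring 25 mm wide, 10 mm high is fixed on the plate 30 mm behind this point.
- white_carrier_grip (a point): Centre of the upright white grip of the other carrier, same in size and axes, which must stay in its place. Which of the stage's two places each carrier has varies.
- stage: Fixed dark stage 130 x 180 mm, flat top at z 18 mm. Origin: centre of underside, on the bench; x to its rear, z up. Carrier places at y +45 and -45 mm, each with a hood at the rear: cheeks 58 mm apart, back wall at x 45, overhanging lip from x 22 mm back, underside z 29, top z 35 mm. At the start 15-22 mm of a plate is under the lip, grip at about x -25 mm; 30 mm toward -x it is clear.
- tray: Fixed shallow green open tray, 130 (x) x 100 (y) mm outside, walls 3 mm thick and 15 mm high; origin at the centre of its underside, on the bench, z up. Its inner floor is 3 mm above the origin, so the orange grip's centre is 37 mm above the origin when the carrier lies flat in it.
Not all that is in view belongs to the job. Several things have the shape of the tray; the one meant has the colours described above.

How it is judged:
By the outcome, as a careful person would: the job done as asked, in the order asked, and still so for the second after the job is handed in, with the robot touching nothing.
It also fails if it takes over 35 s, if anything falls off the work surface, if the arm or the gripper's body presses on something with over 40 N, if the wrist force passes 120 N, or if a joint passes its speed limit or range.

## Working session

There is one attempt and no reset: what is moved stays moved. The work goes in short steps, Python scripts to look and compute and a tool call to move; the robot and the scene stay as the last step left them, time stands still between calls to the robot, and variables do not carry over. Pictures are saved under pics/ and viewed, at most 10 in all, crops included, and the job is handed in when it is done.

Besides the shell and the picture viewer there is one more tool, called after "Emit:" as name(argument=value, ...), one argument or row to a line, values as JSON. play_rows: Moves the arm, as the interface text tells. Its arguments: {"type":"object","properties":{"grip":{"type":"array"},"xyz":{"type":"array"},"twist":{"type":"array"},"grip_force":{"type":"number"}},"required":["grip","xyz","twist"]}

```bash
mkdir -p pics
python3 - <<'E'
from workcell import robot
import cv2,pickle
d={}
for n in("side","top"):
    c=robot.camera(n);d[n]=c
    cv2.imwrite(f"pics/{n}0.png",c["frame"][...,::-1])
    print(n,c["fx"],c["fy"],c["cx"],c["cy"],c["R"],c["t"])
pickle.dump(d,open("c0.pkl","wb"))
s=robot.state();print(s["tcp_pos"],s["ee_rot"],s["finger_gap"],s["time_s"])
E
```

```text
side 402.6518297937036 402.6518297937036 277.4698018465831 202.02334632568116 [[ 0.99969773 -0.02430251  0.00372106]
 [-0.00522863 -0.35804372 -0.93369018]
 [ 0.02402332  0.93338849 -0.35806256]] [-512.42116848  -52.14461916 1207.60244158]
top 384.7563078556368 384.7563078556368 283.4824229256546 203.2863684783676 [[ 0.01161376 -0.99981321  0.01544861]
 [-0.9923266  -0.01342599 -0.12291323]
 [ 0.12309768 -0.01390258 -0.99229717]] [-384.68956227  491.16998415  835.05442656]
[231.9047082  498.13190031 178.44100986] [-3.13965535e+00 -1.74912033e-04  2.70582817e+00] 94.03273567442073 0.1
```

View pics/side0.png

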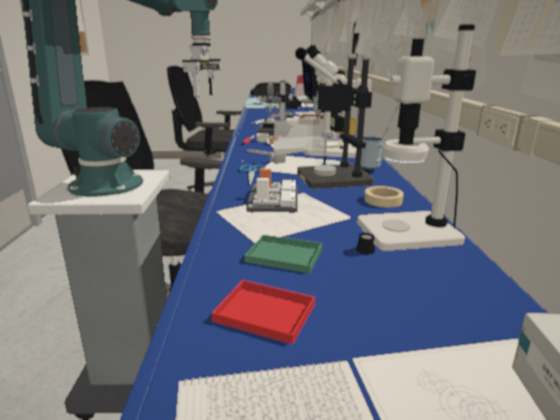

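View pics/top0.png

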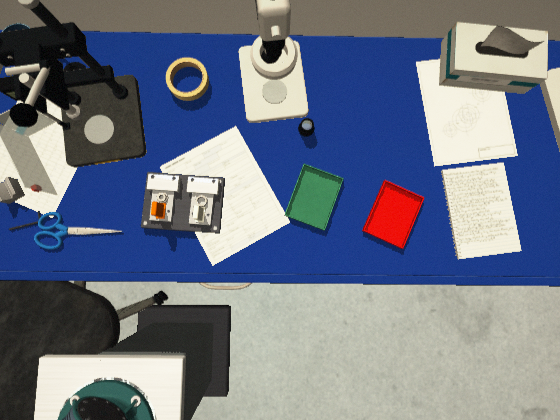

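Top view: the orange grip is at about (158,210) and the white grip at (201,208), both on the stage at (183,203). The green tray is at (315,197), and the red tray at (393,214) is a decoy. In the side view the orange grip is at (264,172), the white one at (262,187), the green tray at (285,253) and the red tray at (264,310). I'll choose the orange grip and green tray, and check them in close crops.

Run:
```python
import cv2,pickle,numpy as np
d=pickle.load(open("c0.pkl","rb"))
t=d["top"]["frame"][160:250,130:240,::-1];s=d["side"]["frame"][155:220,235:315,::-1]
a=cv2.resize(t,None,fx=6.5,fy=6.5,interpolation=cv2.INTER_CUBIC)
b=cv2.resize(s,None,fx=9,fy=9,interpolation=cv2.INTER_CUBIC)
for im,f,x0,y0 in((a,6.5,130,160),(b,9,235,155)):
    h,w=im.shape[:2]
    for x in range(x0,x0+200,10):
        X=int((x-x0+.5)*f)
        if X<w: cv2.line(im,(X,0),(X,6),(0,255,255),1);cv2.putText(im,str(x),(X,18),0,.4,(0,255,255),1)
    for y in range(y0,y0+200,10):
        Y=int((y-y0+.5)*f)
        if Y<h: cv2.line(im,(0,Y),(6,Y),(0,255,255),1);cv2.putText(im,str(y),(8,Y+4),0,.4,(0,255,255),1)
cv2.imwrite("pics/tc.png",a);cv2.imwrite("pics/sc.png",b)
# green tray corners in both views
for n in d:
    f=d[n]["frame"];h=cv2.cvtColor(f,cv2.COLOR_RGB2HSV)
    m=cv2.inRange(h,(55,90,40),(85,255,200))
    k,l,st,c=cv2.connectedComponentsWithStats(m)
    for i in range(1,k):
        if st[i,4]>300:
            cs=cv2.findContours((l==i).astype(np.uint8),0,2)[0][0]
            print(n,st[i],c[i],cv2.approxPolyDP(cv2.convexHull(cs),4,True).reshape(-1,2).tolist())
```

```text
top [ 285  164   58   66 2384] [313.59689597 196.57340604] [[303, 164], [342, 178], [324, 229], [285, 214]]
top [  76  380   76   40 1103] [116.57388939 396.46418858] [[76, 393], [95, 382], [119, 381], [142, 395], [151, 419], [136, 419]]
```

View pics/tc.png

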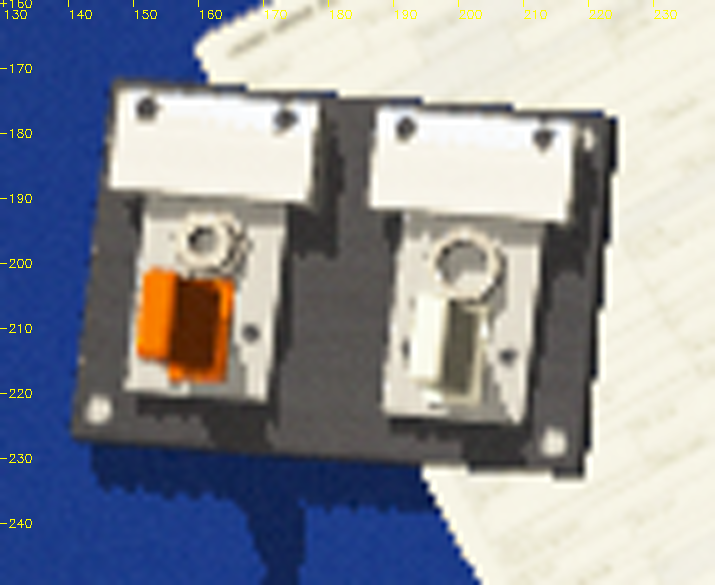

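View pics/sc.png

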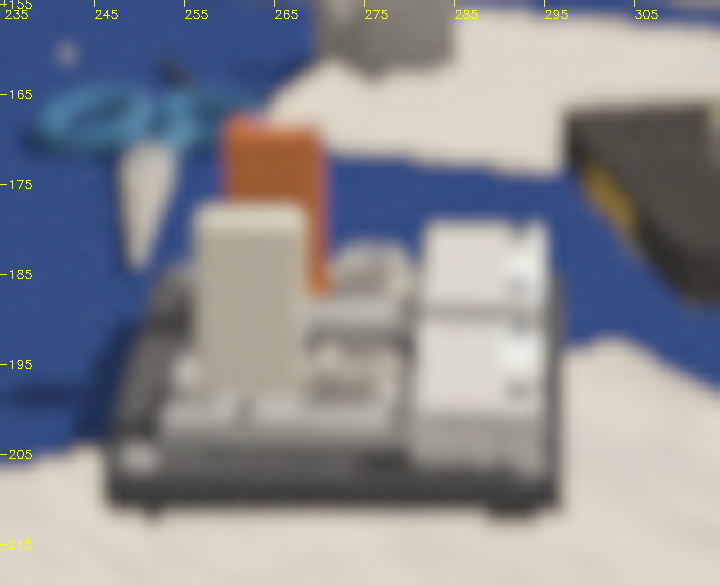

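The crops show the orange fin on the left (+y) place. In the top view its bright top face spans about (150.5–157, 201–215), and in the side view its top edge runs (259.5–284 → crop), row ~169. The plate's rear is under the lip. Next I'll triangulate.

```bash
cat > h.py <<'E'
import numpy as np,pickle,cv2
from scipy.optimize import least_squares
d=pickle.load(open("c0.pkl","rb"))
def proj(c,X):
    p=c["R"]@np.asarray(X,float)+c["t"];return np.array([c["fx"]*p[0]/p[2]+c["cx"],c["fy"]*p[1]/p[2]+c["cy"]])
def atz(c,u,z):
    r=c["R"].T@np.array([(u[0]-c["cx"])/c["fx"],(u[1]-c["cy"])/c["fy"],1]);o=-c["R"].T@c["t"];return o+r*(z-o[2])/r[2]
def tri(ut,us):
    return least_squares(lambda X:np.r_[proj(d["top"],X)-ut,proj(d["side"],X)-us],[400,200,50])
T=lambda x,y:np.array([x/6.5+129.5,y/6.5+159.5]);S=lambda x,y:np.array([x/9+234.5,y/9+154.5])
E
python3 - <<'E'
from h import *
for n in d: print(n,-d[n]["R"].T@d[n]["t"])
for nm,a,b in(("orange -y front",(170,362),(229,130)),("orange -y rear",(181,274),(321,130)),("white -y front",(440,386),(196,232)),("white -y rear",(447,298),(305,228)),
  ("stage FR",(583,478),(108,478)),("stage RR",(618,117),(556,478)),("w plate front right",(526,423),(163,407))):
    r=tri(T(*a),S(*b));print(nm,r.x.round(1),r.fun.round(1))
print("fin top z78");P=[atz(d["top"],T(*p),78) for p in((146,270),(181,273),(170,362),(137,357))]
print(np.round(P,1),np.mean(P,0))
Q=[atz(d["top"],T(*p),18) for p in((113,80),(618,117),(583,478),(70,438))]
print(np.round(Q,1),np.mean(Q,0)); Q=np.array(Q);v=Q[0]+Q[1]-Q[2]-Q[3];w=Q[0]-Q[1]+Q[3]-Q[2]
print("yaw",np.arctan2(v[1],v[0]),np.arctan2(-w[0],w[1]),np.linalg.norm(v)/2,np.linalg.norm(w)/2)
P=np.array(P);v=P[0]+P[1]-P[2]-P[3];print("fin yaw",np.arctan2(v[1],v[0]),np.linalg.norm(v)/2)
G=np.array([atz(d["top"],p,15) for p in((303,164),(342,178),(324,229),(285,214))]);print("tray",G.round(1),G.mean(0))
for p in G: print(proj(d["side"],p).round(1))
v=G[0]+G[1]-G[2]-G[3];w=G[0]-G[1]+G[3]-G[2];print(np.arctan2(v[1],v[0]),np.arctan2(-w[0],w[1]),np.linalg.norm(v)/2,np.linalg.norm(w)/2)
E
```

```text
side [  482.98301283 -1158.28539953   385.61705702]
top [ 389.07546911 -366.41385493  894.93635206]
orange -y front [ 461.6 -107.2   78.6] [-0.  -0.2 -0.2  0. ]
orange -y rear [ 490.  -109.5   79.2] [ 0.   0.   0.1 -0. ]
white -y front [ 454.7 -194.5   74.7] [ 0.   0.1  0.1 -0. ]
white -y rear [ 484.2 -195.9   76. ] [-0.  -0.2 -0.2  0. ]
stage FR [ 429.  -233.2   16.3] [-0.  -0.5 -0.5  0. ]
stage RR [ 554.3 -242.1   19.5] [-0.   0.6  0.6 -0.1]
w plate front right [ 445.6 -215.3   30.4] [ 0.   0.2  0.2 -0. ]
fin top z78
[[ 491.5  -97.7   78. ]
 [ 490.6 -109.1   78. ]
 [ 461.3 -107.1   78. ]
 [ 462.8  -96.3   78. ]] [ 476.54780219 -102.53186662   78.        ]
[[ 566.8  -62.6   18. ]
 [ 556.1 -241.9   18. ]
 [ 427.9 -233.6   18. ]
 [ 439.6  -54.7   18. ]] [ 497.56985943 -148.2114306    18.        ]
yaw -0.0634160673771085 -0.06260245111985674 127.95607912428179 179.41783561891455
fin yaw -0.059443807762487484 29.0263728005683
tray [[ 591.3 -423.3   15. ]
 [ 559.4 -514.4   15. ]
 [ 440.2 -472.2   15. ]
 [ 473.5 -382.5   15. ]] [ 516.10118981 -448.08498783   15.        ]
[321.1 242.4]
[310. 265.]
[245.7 254.5]
[263.5 234.1]
-0.3363895889375738 -0.34623191364905986 125.58368699454614 96.09082940769599
```

```bash
cat >> h.py <<'E'
from scipy.spatial.transform import Rotation as Ro
def go(p,yaw,p0=None,y0=None):
    from workcell import robot
    s=robot.state();p0=s["tcp_pos"] if p0 is None else p0
    R=Ro.from_euler("xyz",s["ee_rot"] if y0 is None else [np.pi,0,y0])
    r=R.inv()*Ro.from_euler("xyz",[np.pi,0,yaw])
    print("cm",(R.inv().apply(np.array(p,float)-p0)/10).round(2),"twist",r.as_rotvec().round(3),"now",np.round(p0,1),s["ee_rot"].round(3),"t",s["time_s"])
E
python3 - <<'E'
from h import *
go([330,-100,180],3.079)
E
```

```text
cm [-34.14 -50.08  -0.06] twist [-0.002 -0.001 -0.373] now [231.9 498.1 178.4] [-3.14  -0.     2.706] t 0.1
```

Emit:
play_rows(
  grip=[0, 0, 0, 0, 0, 0, 0, 0, 0, 0],
  xyz=[
    [-3.4, -5, 0],
    [-6.8, -10, 0],
    [-10.2, -15, 0],
    [-13.6, -20, 0],
    [-17, -25, 0],
    [-20.4, -30, 0],
    [-23.8, -35, 0],
    [-27.2, -40, 0],
    [-30.6, -45, 0],
    [-34.1, -50.1, 0],
  ],
  twist=[
    [0, 0, -0.05],
    [0, 0, -0.1],
    [0, 0, -0.15],
    [0, 0, -0.2],
    [0, 0, -0.25],
    [0, 0, -0.3],
    [0, 0, -0.35],
    [0, 0, -0.373],
    [0, 0, -0.373],
    [0, 0, -0.373],
  ],
)

```text
time_s: 1.1
tcp_pos: [312.2, 3.3, 179.4]
ee_rot: [3.141, 0.001, 3.079]
wrist_force: [0.9, 0.8, 0.3]
finger_gap: 94.0
gripper_force: 0.0
```

```bash
python3 -c "
from h import *
go([476,-102,120],3.079)"
```

```text
cm [-17.    -9.49   5.95] twist [0.    0.001 0.   ] now [312.2   3.3 179.4] [3.141e+00 1.000e-03 3.079e+00] t 1.1
```

Emit:
play_rows(
  grip=[0, 0, 0, 0, 0, 0, 0, 0, 0, 0],
  xyz=[
    [-4, -3, 0],
    [-8, -6, 0],
    [-12, -9, 0],
    [-17, -9.5, 0],
    [-17, -9.5, 0],
    [-17, -9.5, 2],
    [-17, -9.5, 4],
    [-17, -9.5, 6],
    [-17, -9.5, 6],
    [-17, -9.5, 6],
  ],
  twist=[
    [0, 0, 0],
    [0, 0, 0],
    [0, 0, 0],
    [0, 0, 0],
    [0, 0, 0],
    [0, 0, 0],
    [0, 0, 0],
    [0, 0, 0],
    [0, 0, 0],
    [0, 0, 0],
  ],
)

```text
time_s: 2.1
tcp_pos: [475.7, -100.0, 119.6]
ee_rot: [3.141, -0.001, 3.079]
wrist_force: [-1.0, -0.2, -0.2]
finger_gap: 93.8
gripper_force: 0.0
```

Run:
```python
from h import *
from workcell import robot
go([476.3,-102.5,38],3.079)
c=robot.camera("side")
a=cv2.resize(c["frame"][100:220,200:360,::-1],None,fx=4,fy=4,interpolation=cv2.INTER_CUBIC)
b=cv2.resize(robot.camera("top")["frame"][130:250,110:270,::-1],None,fx=4,fy=4,interpolation=cv2.INTER_CUBIC)
cv2.imwrite("pics/p1.png",cv2.resize(np.hstack([a,b]),(800,300),interpolation=cv2.INTER_AREA))
```

```text
cm [-0.08 -0.25  8.16] twist [ 0.    -0.001  0.   ] now [ 475.7 -100.   119.6] [ 3.141e+00 -1.000e-03  3.079e+00] t 2.1
```

View pics/p1.png

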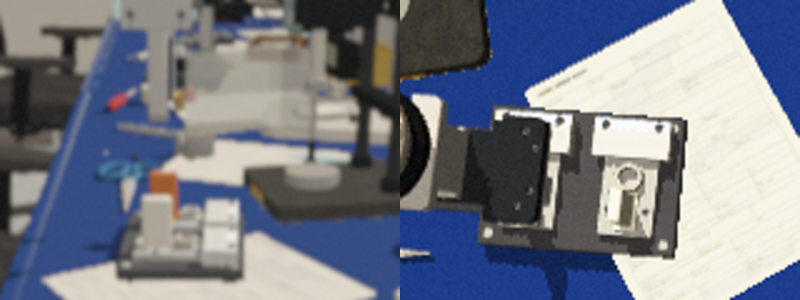

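The picture shows the gripper right above the orange fin (side finger at about (160,100) over the fin at (163,180)), with nothing in the way. I'll descend.

Emit:
play_rows(
  grip=[0, 0, 0, 0, 0, 0, 0],
  xyz=[
    [-0.1, -0.2, 1.5],
    [-0.1, -0.2, 3],
    [-0.1, -0.2, 4.5],
    [-0.1, -0.2, 6],
    [-0.1, -0.2, 7.4],
    [-0.1, -0.2, 8.2],
    [-0.1, -0.2, 8.2],
  ],
  twist=[
    [0, 0, 0],
    [0, 0, 0],
    [0, 0, 0],
    [0, 0, 0],
    [0, 0, 0],
    [0, 0, 0],
    [0, 0, 0],
  ],
)

```text
time_s: 2.9
tcp_pos: [476.6, -102.2, 36.7]
ee_rot: [3.141, -0.002, 3.079]
wrist_force: [-0.8, 0.2, -0.5]
finger_gap: 94.3
gripper_force: 0.0
```

Emit:
play_rows(
  grip=[100, 180, 255, 255, 255, 255, 255, 255, 255, 255],
  grip_force=20,
  xyz=[
    [0, 0, 0],
    [0, 0, 0],
    [0, 0, 0],
    [0, 0, 0],
    [0, 0, 0],
    [0, 0, 0],
    [0, 0, 0],
    [0, 0, 0],
    [0, 0, 0],
    [0, 0, 0],
  ],
  twist=[
    [0, 0, 0],
    [0, 0, 0],
    [0, 0, 0],
    [0, 0, 0],
    [0, 0, 0],
    [0, 0, 0],
    [0, 0, 0],
    [0, 0, 0],
    [0, 0, 0],
    [0, 0, 0],
  ],
)

```text
time_s: 3.9
tcp_pos: [477.2, -102.4, 37.5]
ee_rot: [3.142, -0.0, 3.079]
wrist_force: [0.1, 0.2, -0.0]
finger_gap: 17.0
gripper_force: 0.0
```

Emit:
play_rows(
  grip=[255, 255, 255, 255, 255],
  grip_force=25,
  xyz=[
    [0, 0, 0],
    [0, 0, 0],
    [0, 0, 0],
    [0, 0, 0],
    [0, 0, 0],
  ],
  twist=[
    [0, 0, 0],
    [0, 0, 0],
    [0, 0, 0],
    [0, 0, 0],
    [0, 0, 0],
  ],
)

```text
time_s: 4.4
tcp_pos: [477.1, -102.3, 37.4]
ee_rot: [3.141, -0.0, 3.079]
wrist_force: [0.7, 0.6, -0.8]
finger_gap: 11.8
gripper_force: 25.0
```

Gripped at 12 mm. Now I'll slide 36 mm along tool +x, which is the stage's forward direction.

Emit:
play_rows(
  grip=[255, 255, 255, 255, 255, 255, 255, 255],
  xyz=[
    [0.5, 0, 0],
    [1, 0, 0],
    [1.5, 0, 0],
    [2, 0, 0],
    [2.5, 0, 0],
    [3, 0, 0],
    [3.6, 0, 0],
    [3.6, 0, 0],
  ],
  twist=[
    [0, 0, 0],
    [0, 0, 0],
    [0, 0, 0],
    [0, 0, 0],
    [0, 0, 0],
    [0, 0, 0],
    [0, 0, 0],
    [0, 0, 0],
  ],
)

```text
time_s: 5.2
tcp_pos: [440.4, -100.1, 37.4]
ee_rot: [3.142, -0.001, 3.079]
wrist_force: [-0.9, -0.3, -1.4]
finger_gap: 11.8
gripper_force: 25.0
```

Run:
```python
from h import *
from workcell import robot
a=robot.camera("side")["frame"][140:220,220:320,::-1]
b=robot.camera("top")["frame"][160:250,120:240,::-1]
a=cv2.resize(a,(400,300),interpolation=cv2.INTER_CUBIC);b=cv2.resize(b,(400,300),interpolation=cv2.INTER_CUBIC)
cv2.imwrite("pics/p2.png",np.hstack([a,b]))
go([477.1-36*.998,-102.3+36*.062,110],3.079)
```

```text
cm [-0.01  0.01 -7.26] twist [ 0. -0. -0.] now [ 441.  -100.1   37.4] [ 3.141 -0.     3.079] t 5.3
```

View pics/p2.png

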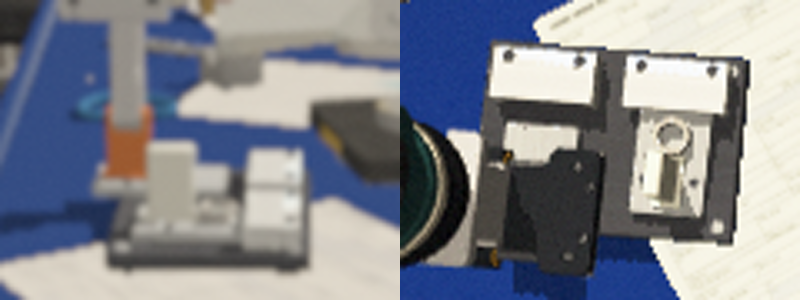

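The plate's rear edge (540,122) is clear in front of the lip (545,105), and the white carrier hasn't moved. I'll lift.

Emit:
play_rows(
  grip=[255, 255, 255, 255, 255, 255, 255],
  xyz=[
    [0, 0, -1],
    [0, 0, -2.5],
    [0, 0, -4.5],
    [0, 0, -6.5],
    [0, 0, -8.5],
    [0, 0, -10.5],
    [0, 0, -10.5],
  ],
  twist=[
    [0, 0, 0],
    [0, 0, 0],
    [0, 0, 0],
    [0, 0, 0],
    [0, 0, 0],
    [0, 0, 0],
    [0, 0, 0],
  ],
)

```text
time_s: 6.0
tcp_pos: [443.6, -100.9, 146.4]
ee_rot: [-3.14, 0.007, 3.079]
wrist_force: [0.1, 0.2, -1.7]
finger_gap: 12.1
gripper_force: 25.0
```

Run:
```python
from h import *
from workcell import robot
go([495.5,-440.7,142],2.801)
```

```text
cm [ -7.3  -33.58   0.56] twist [-0.001  0.007  0.278] now [ 443.6 -100.9  146.4] [-3.14   0.007  3.079] t 6.0
```

Emit:
play_rows(
  grip=[255, 255, 255, 255, 255, 255, 255, 255, 255, 255],
  xyz=[
    [-0.5, -2, 0],
    [-1.2, -5.5, 0],
    [-2.1, -9.5, 0],
    [-3.1, -14, 0],
    [-4.1, -18.5, 0],
    [-5.1, -23, 0],
    [-6, -27, 0],
    [-6.8, -30.5, 0],
    [-7.3, -32.8, 0],
    [-7.5, -33.6, 0],
  ],
  twist=[
    [0, 0, 0.03],
    [0, 0, 0.06],
    [0, 0, 0.09],
    [0, 0, 0.12],
    [0, 0, 0.15],
    [0, 0, 0.18],
    [0, 0, 0.21],
    [0, 0, 0.24],
    [0, 0, 0.26],
    [0, 0, 0.278],
  ],
)

```text
time_s: 7.0
tcp_pos: [494.3, -442.2, 140.0]
ee_rot: [3.141, -0.003, 2.798]
wrist_force: [-0.5, 0.4, -2.2]
finger_gap: 11.7
gripper_force: 25.0
```

Emit:
play_rows(
  grip=[255, 255, 255, 255, 255, 255],
  xyz=[
    [0, 0, 1.5],
    [0, 0, 3],
    [0, 0, 4.5],
    [0, 0, 6],
    [0, 0, 7],
    [0, 0, 7],
  ],
  twist=[
    [0, 0, 0],
    [0, 0, 0],
    [0, 0, 0],
    [0, 0, 0],
    [0, 0, 0],
    [0, 0, 0],
  ],
)

```text
time_s: 7.6
tcp_pos: [494.0, -438.5, 69.6]
ee_rot: [3.139, -0.004, 2.801]
wrist_force: [0.5, 0.8, -2.1]
finger_gap: 11.7
gripper_force: 25.0
```

Run:
```python
from h import *
from workcell import robot
a=robot.camera("side")["frame"][190:280,220:340,::-1]
b=robot.camera("top")["frame"][140:260,240:400,::-1]
a=cv2.resize(a,(400,300),interpolation=cv2.INTER_CUBIC);b=cv2.resize(b,(400,300),interpolation=cv2.INTER_CUBIC)
cv2.imwrite("pics/p3.png",np.hstack([a,b]))
go([495.5,-440.7,24],2.801)
```

```text
cm [-0.06 -0.05  4.84] twist [ 0. -0.  0.] now [ 495.1 -440.    72.4] [ 3.141 -0.     2.801] t 7.7
```

View pics/p3.png

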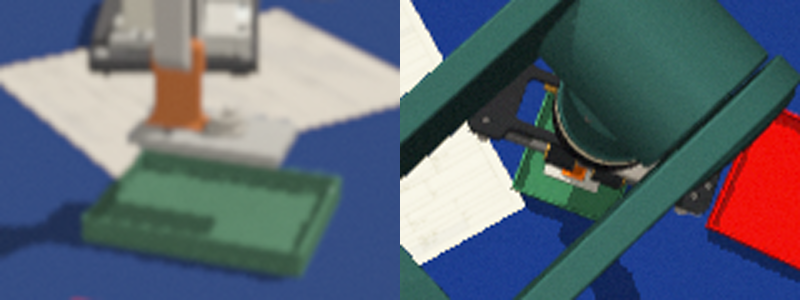

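The side view shows the plate level (centre (213,140)) over the tray centre (215,220), and parallel to it. I'll lower it gently.

Emit:
play_rows(
  grip=[255, 255, 255, 255, 255, 255, 255, 255, 255],
  xyz=[
    [0, 0, 1.2],
    [0, 0, 2.4],
    [0, 0, 3.4],
    [0, 0, 4.1],
    [0, 0, 4.5],
    [0, 0, 4.7],
    [0, 0, 4.8],
    [0, 0, 4.8],
    [0, 0, 4.8],
  ],
  twist=[
    [0, 0, 0],
    [0, 0, 0],
    [0, 0, 0],
    [0, 0, 0],
    [0, 0, 0],
    [0, 0, 0],
    [0, 0, 0],
    [0, 0, 0],
    [0, 0, 0],
  ],
)

```text
time_s: 8.6
tcp_pos: [495.3, -440.5, 25.0]
ee_rot: [-3.141, 0.001, 2.801]
wrist_force: [-0.1, 0.4, 0.1]
finger_gap: 12.0
gripper_force: 25.0
```

Emit:
play_rows(
  grip=[255, 255, 255],
  xyz=[
    [0, 0, 0.1],
    [0, 0, 0.15],
    [0, 0, 0.15],
  ],
  twist=[
    [0, 0, 0],
    [0, 0, 0],
    [0, 0, 0],
  ],
)

```text
time_s: 8.9
tcp_pos: [495.0, -440.2, 22.9]
ee_rot: [3.141, -0.0, 2.801]
wrist_force: [0.2, 0.1, -1.1]
finger_gap: 11.6
gripper_force: 25.0
```

Emit:
play_rows(
  grip=[255, 255, 255],
  xyz=[
    [0, 0, 0.05],
    [0, 0, 0.05],
    [0, 0, 0.05],
  ],
  twist=[
    [0, 0, 0],
    [0, 0, 0],
    [0, 0, 0],
  ],
)

```text
time_s: 9.2
tcp_pos: [495.1, -440.2, 22.5]
ee_rot: [3.142, 0.0, 2.801]
wrist_force: [-0.2, -0.4, -2.2]
finger_gap: 12.1
gripper_force: 25.0
```

Emit:
play_rows(
  grip=[255, 255, 255],
  xyz=[
    [0, 0, 0.05],
    [0, 0, 0.05],
    [0, 0, 0.05],
  ],
  twist=[
    [0, 0, 0],
    [0, 0, 0],
    [0, 0, 0],
  ],
)

```text
time_s: 9.5
tcp_pos: [495.1, -440.2, 22.4]
ee_rot: [-3.142, 0.0, 2.801]
wrist_force: [-0.7, 0.8, 2.4]
finger_gap: 11.8
gripper_force: 25.0
```

Emit:
play_rows(
  grip=[255, 255, 255],
  xyz=[
    [0, 0, 0.03],
    [0, 0, 0.03],
    [0, 0, 0.03],
  ],
  twist=[
    [0, 0, 0],
    [0, 0, 0],
    [0, 0, 0],
  ],
)

```text
time_s: 9.8
tcp_pos: [495.1, -440.2, 22.4]
ee_rot: [-3.142, 0.0, 2.801]
wrist_force: [-2.4, 2.2, 4.7]
finger_gap: 11.5
gripper_force: 25.0
```

Firm contact on the tray floor. I'll open part way, then retreat upward.

Emit:
play_rows(
  grip=[215, 200, 180, 160, 140, 140, 140, 140, 140],
  xyz=[
    [0, 0, 0],
    [0, 0, 0],
    [0, 0, 0],
    [0, 0, 0],
    [0, 0, 0],
    [0, 0, 0],
    [0, 0, 0],
    [0, 0, 0],
    [0, 0, 0],
  ],
  twist=[
    [0, 0, 0],
    [0, 0, 0],
    [0, 0, 0],
    [0, 0, 0],
    [0, 0, 0],
    [0, 0, 0],
    [0, 0, 0],
    [0, 0, 0],
    [0, 0, 0],
  ],
)

```text
time_s: 10.7
tcp_pos: [495.1, -440.2, 21.7]
ee_rot: [3.142, 0.0, 2.801]
wrist_force: [-0.6, 0.9, 0.3]
finger_gap: 42.3
gripper_force: 0.0
```

Emit:
play_rows(
  grip=[140, 140, 140, 140, 140, 140, 140, 140, 140, 140],
  xyz=[
    [0, 0, -1],
    [0, 0, -2.5],
    [0, 0, -5],
    [0, 0, -8],
    [0, 0, -11],
    [0, 0, -14],
    [3, 0, -16],
    [7, 0, -16],
    [11, 0, -16],
    [14, 0, -16],
  ],
  twist=[
    [0, 0, 0],
    [0, 0, 0],
    [0, 0, 0],
    [0, 0, 0],
    [0, 0, 0],
    [0, 0, 0],
    [0, 0, 0],
    [0, 0, 0],
    [0, 0, 0],
    [0, 0, 0],
  ],
)

```text
time_s: 11.7
tcp_pos: [361.7, -393.1, 184.1]
ee_rot: [-3.14, 0.003, 2.801]
wrist_force: [-0.7, -0.2, 1.1]
finger_gap: 42.5
gripper_force: 0.0
```

Run:
```python
from h import *
from workcell import robot
s=robot.state();print(s["tcp_pos"],s["finger_gap"],s["wrist_force"])
a=robot.camera("side")["frame"][150:285,190:370,::-1]
b=robot.camera("top")["frame"][140:260,240:400,::-1]
a=cv2.resize(a,(400,300),interpolation=cv2.INTER_CUBIC);b=cv2.resize(b,(400,300),interpolation=cv2.INTER_CUBIC)
cv2.imwrite("pics/p4.png",np.hstack([a,b]))
```

```text
[ 361.66888879 -393.08970936  184.11820434] 42.543237535127695 [-0.73989523 -0.16641009  1.06745127]
```

View pics/p4.png

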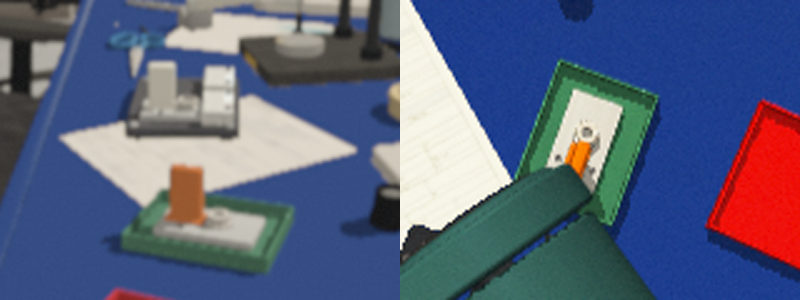

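The carrier lies flat and centred in the green tray, with the fin at (185,195) in the side view and (580,155) in the top view. The white carrier is still in its place and the gripper is clear.

```bash
python3 -c "
from workcell import robot
print(robot.finish_job())"
```

```text
the job is handed in; nothing more can be done
None
```

The orange-grip carrier was slid clear of the lip, lifted off and set down flat in the green tray without dropping, the white-grip carrier stayed in its place, and the job was handed in at about 12 s.

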